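# Turn the trolley wheel by its spokes until the valve is at the top

## Robot

A 7-joint arm with a two-finger parallel gripper is mounted at the origin on the work surface. World frame = base frame: x ahead of the robot, y to its left, z up, the work surface at z = 0. Lengths are in mm, angles in rad, forces in N, time in s.
With the tool pointing down it reaches from about 400 to 875 mm from the base axis. Payload 4.4 kg.
Tool frame: the origin (TCP) lies at the very end of the fingers, on their centre line; the grasp point (between the pads) lies 19 mm behind it; z points along the fingers, y is the direction in which the jaws open and shut (so a half turn about z gives the same grasp; the last joint's range is limited). The gripper opens to 85 mm and grips with 20 to 120 N. Pads are 22 mm wide; open, the fingers measure 114 mm over their backs; the gripper's body (76 mm by 85 mm) begins 54 mm behind the grasp point. The pads swing forward as they close: fully open they stand 13 mm farther back than shut.
Start: joints at [-1.328, 0.628, 0.038, 1.517, -0.027, 0.996, -0.02], TCP at [197.521, 619.276, 231.313] pointing down, gripper open.
Joint ranges: [-3.06, 3.06], [-0.37, 2.12], [-1.25, 1.32], [0.18, 2.47], [-1.1, 4.24], [0.23, 1.98], [-2.94, 2.94]. Speed limits (rad/s): [2.57, 2.57, 3.14, 3.14, 3.14, 3.14, 3.14].

## Interface

Orientations are given as [roll, pitch, yaw] about the fixed x, y, z axes, in that order (R = Rz(yaw) Ry(pitch) Rx(roll)).
In Python, from cell import ctrl, eyes gives the robot as it stands.
- The arm moves only by the tool move_arm, never from a script. Its argument "increments" is a list of rows, each a list of 6 numbers: the shift along the tool's x, y, z in cm, then the turn, a rotation vector about the tool's x, y, z in degrees. In form: [[x, y, z, wx, wy, wz], ...]. A call has 1 to 20 rows; each row is the pose to reach, as a shift and turn from the pose commanded when the call began, along the tool's axes at that moment; what a row does not reach only later rows make up. A row lasts 1/10 s, in which the tool goes at most 50 mm and 8.59 degrees, less where a joint would pass 70% of its speed; a pose out of reach is approached as far as the arm can. A call with a gripper value outside its range is refused whole. "grip" is the opening, from -1 (shut) to 1 (fully open), set as the call begins (left out, the last holds). The fingers move at their own pace and stop on an object; the grip force is fixed at half the most. Time passes only in rows, so rows that repeat a pose let the fingers close. It gives the time, the measured TCP pose, the force and the opening at its end, in the units of the state.
- ctrl.read_state(): the state, without advancing time (a new reading comes with each control period).
- eyes.get_image(name): name is "side" or "top"; returns the picture (400x640x3 uint8, red, green, blue); there is no depth.
- eyes.calibration(name): a dict with "fx", "fy", "cx", "cy" (pixels), "pose" (4x4, takes a point from camera to world coordinates). Camera axes: x right, y up, looking along -z (the intrinsics and any distortion apply to the point x, -y, -z); pixel columns grow to the right and rows downward; lengths in mm; the calibration is good to about 2 mm. A picture is of the moment at which its call begins. calibration takes no time and is no camera call.
- ctrl.finish_job(): hands the job in, once; it reports no verdict.
The state is a dict: "clock": time; "qpos": joint angles; "qd": joint speeds; "tau": joint torques, N m; "eef_pos": TCP position; "tool_rot": TCP orientation; "force": force on the tool from outside, world axes, zero at the start; "torque": the same for the moment, N m; "width": finger opening in mm.
Only numpy, scipy, OpenCV 4.12 (cv2) and the standard library are available. Lean on these libraries where they do the work, as an engineer would, in place of code of your own. Each camera call takes 0.05 s, during which the arm holds its last target. There are 200 camera calls.

## Task

Ready the trolley wheel on its stand for pumping: with the fingertips, push its spokes one after another to turn it until the valve stem is at the very top of the wheel and points straight up the slope, at twelve o'clock, then take the hand away. Push gently; do not grip the spokes, do not push on the valve stem, and leave the screwdriver, bottle, wood offcut and jar where they are.

Things in the scene. Friction and masses are not known exactly. Their poses are not given: they have to be found in the camera images.
- stand: Fixed wheel stand: plywood base 320 x 360 x 18 mm, origin under its centre. Its x points roughly away from the robot, y left, z up; only its yaw varies. The wheel leans back on it: in the stand's axes the axle points to the front and up along (-0.5, 0, 0.866), 60 deg above level, and straight up in the wheel's plane (twelve o'clock) is (0.866, 0, 0.5).
- hub (a point): Wheel centre on the axle, in the wheel's mid-plane, 165 mm above the stand's origin. The axle nut (26 mm wide) stands out to 38 mm in front of the mid-plane. Tyre: 320 mm across, reaching 19 mm in front of the mid-plane. Hub: 56 mm across, to 21 mm in front.
- bar_end (a point): Outer end, 185 mm from the axle, of the stand's front bar at 2 o'clock, 31 mm before the mid-plane. Three fixed flat steel bars, 12 mm wide, cross the face at 2, 6 and 10 o'clock, 28 to 34 mm in front of the mid-plane; three more lie 41 mm behind it. Posts join them outside the tyre. A finger between the spokes can sweep only from one bar to the next, so several pushes are needed.
- wheel (a joint): Wheel angle in rad: 0 (or any whole turn) with the valve at the top; grows counter-clockwise seen from in front (from the robot), so the valve goes from the top towards the stand's +y. Turns both ways, no stop in reach. Friction about 0.35 N m, more when turned fast (5 N on a spoke 80 mm out): it stays where it is left and does not coast.
- spoke (a point): Point 80 mm from the axle on the middle line of one of the five straight aluminium spokes, turning with the wheel. Spokes are 12 mm wide and 10 mm thick (9 to 19 mm in front of the mid-plane), bare from the hub (radius 28 mm) to the rim (inside radius 116 mm), at 36 (this one), 108, 180, 252 and 324 deg from the valve, counted the way the wheel angle grows.
- valve_tip (a point): Free end of the bent brass valve stem with its black cap (10 mm thick). The stem comes out of the rim midway between two spokes and points outwards from the hub across the front of the tyre; tip 165 mm from the axle, 21.5 mm in front of the mid-plane (its surface up to 26.5 mm).
- screwdriver: Loose screwdriver, 190 mm, light wooden handle, lying on the bench to the left of the stand; origin about its middle. Leave alone.
- glue: Loose white glue bottle, 52 mm diameter, 130 mm tall, standing to the left of the stand; origin under its centre. Leave alone.
- offcut: Loose light wood offcut, 90 x 45 x 30 mm, to the right of the stand; origin under its centre. Leave alone.
- jar: Loose amber glass jar with a steel lid, 60 mm diameter, 70 mm tall, to the right of the stand; origin under its centre. Leave alone.

How it is judged (in metres and radians):
On the way, in this order (a step that is already met when the one before it is completed fails the run):
1. the fingers push a spoke while the valve is still far from the top ((contact force between the fingers and wheel_c0 above 0.5 N or contact force between the fingers and wheel_c1 above 0.5 N or contact force between the fingers and wheel_c2 above 0.5 N or contact force between the fingers and wheel_c3 above 0.5 N or contact force between the fingers and wheel_c4 above 0.5 N) and not (y of valve_tip in the frame of stand between -0.12 and 0.12 m and x of valve_tip in the frame of stand above 0.05 m)), for 0.02 s.
2. the fingers bring the valve near the top by pushing a spoke ((contact force between the fingers and wheel_c0 above 0.5 N or contact force between the fingers and wheel_c1 above 0.5 N or contact force between the fingers and wheel_c2 above 0.5 N or contact force between the fingers and wheel_c3 above 0.5 N or contact force between the fingers and wheel_c4 above 0.5 N) and y of valve_tip in the frame of stand between -0.06 and 0.06 m and x of valve_tip in the frame of stand above 0.05 m), for 0.02 s.
At the end, for the whole second after the job is handed in: The valve stem's tip is at the top of the wheel, within 20 mm to either side of the line straight up from the axle (7 degrees), and the wheel is at rest (y of valve_tip in the frame of stand between -0.02 and 0.02 m and x of valve_tip in the frame of stand above 0.05 m and velocity of joint wheel between -0.05 and 0.05 rad/s); the robot touches nothing.
It fails at once if the spokes are gripped or shoved with more than 30 N (contact force between the fingers and wheel_c0 above 30 N or contact force between the fingers and wheel_c1 above 30 N or contact force between the fingers and wheel_c2 above 30 N or contact force between the fingers and wheel_c3 above 30 N or contact force between the fingers and wheel_c4 above 30 N).
It fails at once if the valve stem is pushed with more than 4 N (contact force between the arm and wheel_c5 above 4 N or contact force between the arm and wheel_c6 above 4 N or contact force between the arm and wheel_c7 above 4 N).
It fails at once if the valve stem is pushed by the fingers with more than 4 N (contact force between the fingers and wheel_c5 above 4 N or contact force between the fingers and wheel_c6 above 4 N or contact force between the fingers and wheel_c7 above 4 N).
It fails at once if a bystander is lifted, knocked or moved by more than 25 mm (distance of any of screwdriver, glue, offcut, jar from where it was at the start of the episode above 0.025 m).
It also fails if it takes over 58 s, if anything falls off the work surface, if the arm or the gripper's body presses on something with over 40 N, if the wrist force passes 120 N, or if a joint passes its speed limit or range.

## Working session

There is one attempt and no reset: what is moved stays moved. The work goes in short steps, Python scripts to look and compute and a tool call to move; the robot and the scene stay as the last step left them, time stands still between calls to the robot, and variables do not carry over. Pictures are saved under pics/ and viewed, about 8 in all and at most 12, crops included, and the job is handed in when it is done.

Besides the shell and the picture viewer there is one more tool, called after "Request:" in YAML: its name, and indented under it one key for each argument. move_arm: Moves the arm, as the interface text tells. Its arguments: {"type":"object","properties":{"increments":{"type":"array","items":{"type":"array","items":{"type":"number"}}},"grip":{"type":"number"}},"required":["increments"]}

```bash
mkdir -p pics
python3 - <<'E'
from cell import ctrl, eyes
import cv2
for n in("side","top"):
    cv2.imwrite(f"pics/{n}0.png",eyes.get_image(n)[:,:,::-1]); c=eyes.calibration(n); print(n,c)
s=ctrl.read_state(); print(s)
E
```

```text
side {'fx': 379.1625009893541, 'fy': 379.1625009893541, 'cx': 323.99826383964427, 'cy': 196.31608946122222, 'pose': array([[ 9.67351623e-01,  1.75076332e-01, -1.83246049e-01,
         4.55342190e+02],
       [-2.53212191e-01,  6.98173511e-01, -6.69654639e-01,
        -5.45152525e+02],
       [ 1.06968597e-02,  6.94191636e-01,  7.19710741e-01,
         8.03087727e+02],
       [ 0.00000000e+00,  0.00000000e+00,  0.00000000e+00,
         1.00000000e+00]])}
top {'fx': 446.48759710522324, 'fy': 446.48759710522324, 'cx': 318.28829720533207, 'cy': 201.11454323167854, 'pose': array([[ 1.32533877e-02,  9.90234056e-01, -1.38783506e-01,
         4.61116815e+02],
       [-9.99828973e-01,  1.13335992e-02, -1.46141650e-02,
         3.44218086e+01],
       [-1.28985272e-02,  1.38953457e-01,  9.90214908e-01,
         1.27870872e+03],
       [ 0.00000000e+00,  0.00000000e+00,  0.00000000e+00,
         1.00000000e+00]])}
{'clock': 0.1, 'qpos': array([-1.32779304,  0.62925316,  0.03845911,  1.51826622, -0.02696195,
        0.9963121 , -0.01998335]), 'qd': array([-0.00202428, -0.00114082,  0.00064116, -0.00399212, -0.00202896,
       -0.00026087, -0.00015327]), 'tau': array([ 3.78825134e-03, -5.64531505e+01,  1.23086058e+00, -1.93974102e+01,
        1.13270996e-02,  5.46884519e-03,  3.40890085e-05]), 'eef_pos': array([197.36561165, 618.72045657, 230.48220522]), 'tool_rot': array([-3.13987302e+00,  5.77316506e-05,  2.83281519e+00]), 'force': array([-0.15965792, -0.07915659,  0.11972365]), 'torque': array([ 0.05534463,  0.01182953, -0.01510359]), 'width': 85.6886530192094}
```

View pics/side0.png

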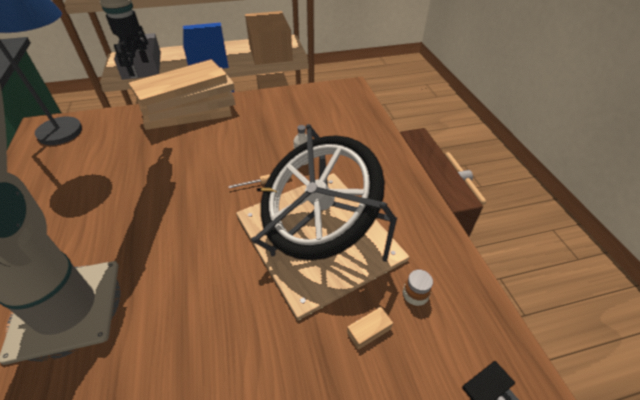

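View pics/top0.png

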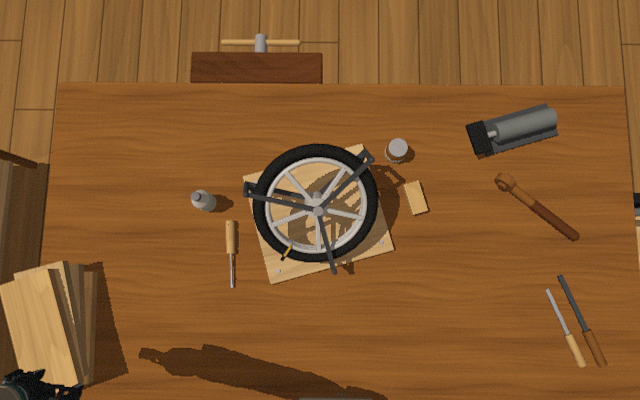

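The side view shows the wheel tilted towards the robot. In the top view the nut is near (317,210), the bar ends are near (366,157), (334,272) and (250,188), and the brass valve is near (288,252). Next I'll measure these more closely.

```bash
cat > h.py <<'E'
import numpy as np, cv2
from cell import ctrl, eyes
def ray(n,p):
    c=eyes.calibration(n);T=c["pose"]
    d=T[:3,:3]@np.array([(p[0]-c["cx"])/c["fx"],-(p[1]-c["cy"])/c["fy"],-1]);return T[:3,3],d
def onz(n,p,z):
    o,d=ray(n,p);return o+d*(z-o[2])/d[2]
def onplane(n,p,q,nn):
    o,d=ray(n,p);return o+d*((q-o)@nn)/(d@nn)
def proj(n,X):
    c=eyes.calibration(n);T=c["pose"];q=T[:3,:3].T@(np.asarray(X)-T[:3,3])
    return np.array([c["cx"]+c["fx"]*q[0]/-q[2],c["cy"]-c["fy"]*q[1]/-q[2]])
E
python3 - <<'E'
from h import *
im=cv2.imread("pics/top0.png")
for nm,p,z in(("nut",(317,210),198),("b2",(369,154),238),("b10",(247,188),238),("b6",(334,272),99.3)): print(nm,onz("top",p,z))
hsv=cv2.cvtColor(im,cv2.COLOR_BGR2HSV)
b=im[130:290,235:405]; cv2.imwrite("pics/topc.png",cv2.resize(b,None,fx=3.7,fy=3.7,interpolation=cv2.INTER_CUBIC))
E
```

```text
nut [590.67742064  53.22213544 198.        ]
b2 [721.85494189 -69.70012661 238.        ]
b10 [636.40937013 219.05379223 238.        ]
b6 [440.19845829   8.3715397   99.3       ]
```

View pics/topc.png

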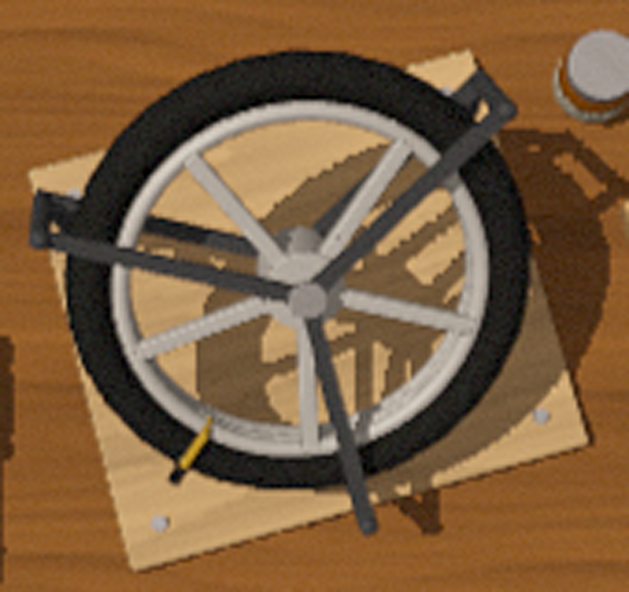

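In the crop the nut is at (308,298), the valve root at (210,422) and its cap at (177,478), so the valve is at about 7–8 o'clock. The spokes and base corners are also clear. Next I'll fit the stand pose and get the valve angle and the first move.

```bash
cat >> h.py <<'E'
from scipy.spatial.transform import Rotation as Ro
import os
def frame(P):  # columns: v(left), u(up), into wheel ; hub
    Rz=Ro.from_euler('z',P[2]).as_matrix();s3=3**.5/2
    return Rz@np.array([[0,s3,.5],[1,0,0],[0,.5,-s3]]), np.array([P[0],P[1],165.])
if os.path.exists("stand.npy"): F,H=frame(np.load("stand.npy"))
def wp(left,up,front): return H+F@np.array([left,up,-front])
def rel(goal,Rg=None):   # increments (cm,deg) from measured pose to the goal in tool axes
    s=ctrl.read_state();Rt=Ro.from_euler('xyz',s["tool_rot"]).as_matrix()
    return np.round(Rt.T@(goal-s["eef_pos"])/10,2),np.round(np.degrees(Ro.from_matrix(Rt.T@(F if Rg is None else Rg)).as_rotvec()),1)
def where():  # tool tip in wheel axes
    s=ctrl.read_state();p=F.T@(s["eef_pos"]-H);return np.round([p[0],p[1],-p[2]],1),np.round(s["force"],1),s["clock"]
def valve(n,px): # angle deg ccw from top, radius of the tip
    q=F.T@(onplane(n,px,wp(0,0,21.5),F[:,2])-H);return np.degrees(np.arctan2(q[0],q[1])),np.hypot(q[0],q[1])
E
python3 - <<'E'
import h; from h import *
from scipy.optimize import least_squares
c=lambda x,y:np.array([235+(x+.5)/3.7-.5,130+(y+.5)/3.7-.5])
obs=[("c",(-160,180,18),c(135,570)) ,("c",(-160,-180,18),c(590,443)),("c",(160,-180,18),c(470,52)),("c",(160,180,18),c(30,172)),
("nut",(0,0,38),c(308,298)),("b6",(0,-185,31),c(370,530))]
def res(P):
    F,H=frame(P);Rz=Ro.from_euler('z',P[2]).as_matrix();r=[]
    for k,q,p in obs:
        X=np.array([P[0],P[1],0])+Rz@np.array(q) if k=="c" else H+F@np.array([q[0],q[1],-q[2]])
        r.append(proj("top",X)-p)
    return np.ravel(r)
f=least_squares(res,[609,58,.285],loss="soft_l1");print(f.x,np.round(f.fun.reshape(-1,2),1))
np.save("stand.npy",f.x);h.F,h.H=frame(f.x)
print("valve",valve("top",c(177,478)))
for a in(60,300): 
    t=np.radians(a);X=wp(185*np.sin(t),185*np.cos(t),31);p=proj("top",X);print("bar end crop",(p-[235,130])*3.7,"side",proj("side",X))
print("side nut",proj("side",wp(0,0,38)))
print(where()); print(rel(h.wp(55,-60,150),h.F))
E
```

```text
[6.06692165e+02 5.57558516e+01 2.85641300e-01] [[-0.8  0.6]
 [ 0.3 -0.1]
 [ 0.5 -1.2]
 [-0.7 -0.5]
 [ 0.3  0.7]
 [ 0.2 -0.1]]
valve (np.float64(132.29190619181202), np.float64(161.75000479820608))
bar end crop [ 30.19188959 234.28907297] side [308.50155559 126.11682034]
bar end crop [511.49523242 101.08026895] side [386.47431932 207.22805881]
side nut [311.41422232 187.92867725]
(array([ 655.5, -170. ,  173.8]), array([-0.2, -0.1,  0.1]), 0.1)
(array([-42.51, -43.75,  -3.36]), array([-27.6, -14.6,  54.6]))
```

Pose fit residuals are about 1 px, and the valve tip comes out at 132° with radius 162 mm (165 expected). Now I'll move to the standoff with the gripper shut.

Request:
move_arm:
  grip: -1
  increments:
    - [0,0,-4,0,0,0]
    - [-5,-5,-5,0,0,0]
    - [-42.5,-43.8,-3.4,-27.6,-14.6,54.6]
    - [-42.5,-43.8,-3.4,-27.6,-14.6,54.6]
    - [-42.5,-43.8,-3.4,-27.6,-14.6,54.6]
    - [-42.5,-43.8,-3.4,-27.6,-14.6,54.6]
    - [-42.5,-43.8,-3.4,-27.6,-14.6,54.6]
    - [-42.5,-43.8,-3.4,-27.6,-14.6,54.6]
    - [-42.5,-43.8,-3.4,-27.6,-14.6,54.6]
    - [-42.5,-43.8,-3.4,-27.6,-14.6,54.6]
    - [-42.5,-43.8,-3.4,-27.6,-14.6,54.6]
    - [-42.5,-43.8,-3.4,-27.6,-14.6,54.6]
    - [-42.5,-43.8,-3.4,-27.6,-14.6,54.6]
    - [-42.5,-43.8,-3.4,-27.6,-14.6,54.6]
    - [-42.5,-43.8,-3.4,-27.6,-14.6,54.6]
    - [-42.5,-43.8,-3.4,-27.6,-14.6,54.6]
    - [-42.5,-43.8,-3.4,-27.6,-14.6,54.6]
    - [-42.5,-43.8,-3.4,-27.6,-14.6,54.6]
    - [-42.5,-43.8,-3.4,-27.6,-14.6,54.6]
    - [-42.5,-43.8,-3.4,-27.6,-14.6,54.6]

```text
clock: 2.1
eef_pos: [460.1, 93.9, 260.7]
tool_rot: [2.627, 0.002, 1.86]
force: [-0.6, 0.8, -1.0]
width: -0.0
```

Run:
```python
from h import *
print(where(),rel(wp(61,-51,60)),ctrl.read_state()["qpos"].round(2))
```

```text
(array([ 77.9, -64.7, 147.9]), array([-0.6,  0.8, -1. ]), 2.1) (array([-1.7 ,  1.44,  8.77]), array([-0.5, -0. ,  0.2])) [ 0.56  0.26 -0.98  2.39  1.28  0.25 -1.26]
```

Request:
move_arm:
  increments:
    - [-1.7,1.4,4,-0.5,0,0.2]
    - [-1.7,1.4,6,-0.5,0,0.2]
    - [-1.7,1.4,8.8,-0.5,0,0.2]
    - [-1.7,1.4,8.8,-0.5,0,0.2]
    - [-1.7,1.4,8.8,-0.5,0,0.2]
    - [-1.7,1.4,8.8,-0.5,0,0.2]

```text
clock: 2.7
eef_pos: [517.8, 93.9, 192.1]
tool_rot: [2.618, 0.002, 1.856]
force: [0.1, -0.4, 0.2]
width: -0.0
```

Run:
```python
from h import *
print(where(),rel(wp(61,-51,60)),ctrl.read_state()["qpos"].round(2))
for n in("side","top"): cv2.imwrite(f"pics/{n}1.png",eyes.get_image(n)[:,:,::-1])
a=cv2.imread("pics/side1.png")[100:300,220:440];b=cv2.imread("pics/top1.png")[110:310,220:440]
cv2.imwrite("pics/m1.png",np.vstack([cv2.resize(x,None,fx=1.5*1,fy=1.5) for x in(a,b)]) if 0 else cv2.resize(np.hstack([a,b]),None,fx=1.8,fy=1.8,interpolation=cv2.INTER_CUBIC))
```

```text
(array([ 61.6, -51. ,  60.8]), array([ 0.1, -0.4,  0.2]), 2.7) (array([-0.06,  0.  ,  0.08]), array([0. , 0.1, 0. ])) [ 0.41  0.51 -0.86  2.37  1.91  0.4  -1.82]
```

View pics/m1.png

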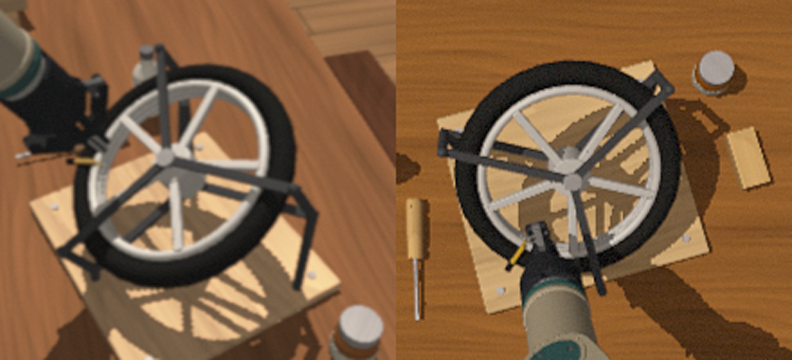

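The tip sits over the gap between the left spoke (96°) and the bottom spoke, clear of the bars and of the valve. I'll insert it and start sweeping up.

Request:
move_arm:
  increments:
    - [0,0,2,0,0,0]
    - [0,0,4,0,0,0]
    - [0,0,5.6,0,0,0]
    - [0,0,5.6,0,0,0]
    - [0.4,0.5,5.6,0,0,0]
    - [0.8,1.1,5.6,0,0,0]
    - [1.1,1.7,5.6,0,0,0]
    - [1.4,2.3,5.6,0,0,0]
    - [1.6,2.9,5.6,0,0,0]
    - [1.7,3.4,5.6,0,0,0]
    - [1.8,3.9,5.6,0,0,0]
    - [1.8,4.3,5.6,0,0,0]

```text
clock: 4.0
eef_pos: [573.6, 127.1, 162.5]
tool_rot: [2.624, 0.002, 1.853]
force: [-5.9, -5.1, -0.8]
width: 0.2
```

Run:
```python
from h import *
print(where(),rel(wp(78.5,14.5,5)),ctrl.read_state()["qpos"].round(2))
```

```text
(array([ 77.7, -11.3,   3.7]), array([-5.9, -5.1, -0.8]), 4.0) (array([ 0.08,  2.58, -0.15]), array([-0.3,  0.2, -0.1])) [ 0.29  0.63 -0.81  2.24  1.86  0.46 -1.77]
```

Request:
move_arm:
  increments:
    - [0.2,0.6,0,0,0,0]
    - [0.2,1.2,0,0,0,0]
    - [0.2,1.8,0,0,0,0]
    - [0.1,2.3,0,0,0,0]
    - [0.1,2.6,0,0,0,0]

```text
clock: 4.5
eef_pos: [595.1, 134.7, 175.3]
tool_rot: [2.623, 0.001, 1.853]
force: [-4.5, -2.6, -2.6]
width: 0.3
```

Run:
```python
from h import *
print(where(),rel(wp(78.5,6,5)),rel(wp(38,-70,60)))
```

```text
(array([79. , 14.8,  3.4]), array([-4.5, -2.6, -2.6]), 4.5) (array([-0.05, -0.88, -0.16]), array([-0.3,  0.2, -0.1])) (array([-4.13, -8.5 , -5.6 ]), array([-0.3,  0.2, -0.1]))
```

Request:
move_arm:
  increments:
    - [0,-0.8,0,0,0,0]
    - [0,-0.8,-3,0,0,0]
    - [0,-0.8,-5.6,0,0,0]
    - [-1.5,-4.5,-5.6,0,0,0]
    - [-4.5,-8.7,-5.6,0,0,0]
    - [-4.5,-8.7,-5.6,0,0,0]
    - [-4.5,-8.7,-5.6,0,0,0]

```text
clock: 5.2
eef_pos: [508.4, 62.2, 180.7]
tool_rot: [2.622, 0.0, 1.854]
force: [-0.6, -0.4, -0.3]
width: -0.2
```

Run:
```python
from h import *
print(where())
for n in("side","top"): cv2.imwrite(f"pics/{n}2.png",eyes.get_image(n)[:,:,::-1])
a=cv2.imread("pics/side2.png")[100:300,220:440];b=cv2.imread("pics/top2.png")[110:310,220:440]
cv2.imwrite("pics/m2.png",cv2.resize(np.hstack([a,b]),None,fx=1.8,fy=1.8,interpolation=cv2.INTER_CUBIC))
```

```text
(array([ 33.9, -72.2,  59.8]), array([-0.6, -0.4, -0.3]), 5.2)
```

View pics/m2.png

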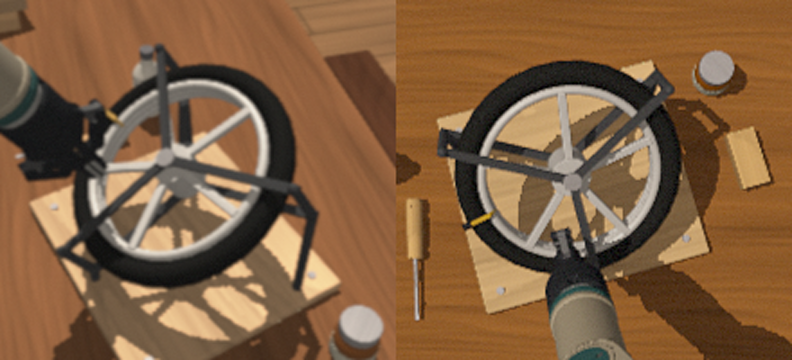

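Run:
```python
from h import *
im=cv2.imread("pics/top2.png");hs=cv2.cvtColor(im,cv2.COLOR_BGR2HSV)
m=cv2.inRange(hs,(18,170,110),(32,255,255));m[:,:240]=0;m[:,300:]=0;m[:215]=0;m[260:]=0
ys,xs=np.where(m>0);print(len(xs),xs.min(),xs.max(),ys.mean())
p=(xs.mean(),ys.mean());print(p,valve("top",p),valve("top",(220+466/1.8-.5-396/1.8,110+226/1.8-.5)))
```

```text
36 262 273 231.30555555555554
(np.float64(267.30555555555554), np.float64(231.30555555555554)) (np.float64(99.79121116335305), np.float64(136.76359744115203)) (np.float64(99.50109512050348), np.float64(160.88035376695018))
```

The valve is now at 99.6°, so the spokes are at 135.6° and 63.6°, as planned. I'll push the 135.6° spoke next.

Request:
move_arm:
  increments:
    - [-0.3,-0.2,2,0,0,0]
    - [-0.3,-0.2,4,0,0,0]
    - [-0.3,-0.2,5.5,0,0,0]
    - [-0.3,-0.2,5.5,0,0,0]
    - [0.2,0.1,5.5,0,0,0]
    - [0.6,0.3,5.5,0,0,0]
    - [1.2,0.7,5.5,0,0,0]
    - [1.7,1.1,5.5,0,0,0]
    - [2.3,1.6,5.5,0,0,0]
    - [2.7,2.1,5.5,0,0,0]
    - [3.2,2.6,5.5,0,0,0]
    - [3.5,3.2,5.5,0,0,0]

```text
clock: 6.5
eef_pos: [552.9, 109.5, 150.0]
tool_rot: [2.621, 0.005, 1.849]
force: [-2.4, -7.5, -1.5]
width: 0.0
```

Run:
```python
from h import *
print(where(),rel(wp(79,14.5,5)))
```

```text
(array([ 66.8, -39. ,   5.3]), array([-2.4, -7.5, -1.5]), 6.5) (array([ 1.24,  5.35, -0.  ]), array([-0.2,  0.5, -0.2]))
```

Request:
move_arm:
  increments:
    - [0.5,0.6,0,0,0,0]
    - [0.8,1.3,0,0,0,0]
    - [1.0,1.9,0,0,0,0]
    - [1.2,2.6,0,0,0,0]
    - [1.3,3.3,0,0,0,0]
    - [1.3,4.0,0,0,0,0]
    - [1.3,4.6,0,0,0,0]
    - [1.2,5.1,0,0,0,0]
    - [1.2,5.4,0,0,0,0]

```text
clock: 7.4
eef_pos: [593.2, 137.2, 176.9]
tool_rot: [2.622, 0.001, 1.855]
force: [-4.5, -3.5, -3.3]
width: -0.2
```

Run:
```python
from h import *
print(where())
```

```text
(array([81.9, 14.6,  5.3]), array([-4.5, -3.5, -3.3]), 7.4)
```

Request:
move_arm:
  increments:
    - [0,-0.8,0,0,0,0]
    - [0,-0.8,-3,0,0,0]
    - [0,-0.8,-5.6,0,0,0]
    - [-1.5,-4.5,-5.6,0,0,0]
    - [-4.7,-8.8,-5.6,0,0,0]
    - [-4.7,-8.8,-5.6,0,0,0]
    - [-4.7,-8.8,-5.6,0,0,0]

```text
clock: 8.1
eef_pos: [505.7, 61.4, 180.9]
tool_rot: [2.622, 0.001, 1.854]
force: [0.5, -0.1, 0.5]
width: 0.1
```

Run:
```python
from h import *
print(where())
for n in("side","top"): cv2.imwrite(f"pics/{n}3.png",eyes.get_image(n)[:,:,::-1])
a=cv2.imread("pics/side3.png")[100:300,220:440];b=cv2.imread("pics/top3.png")[110:310,220:440]
cv2.imwrite("pics/m3.png",cv2.resize(np.hstack([a,b]),None,fx=1.8,fy=1.8,interpolation=cv2.INTER_CUBIC))
```

```text
(array([ 33.9, -74.6,  61.4]), array([ 0.5, -0.1,  0.5]), 8.1)
```

View pics/m3.png

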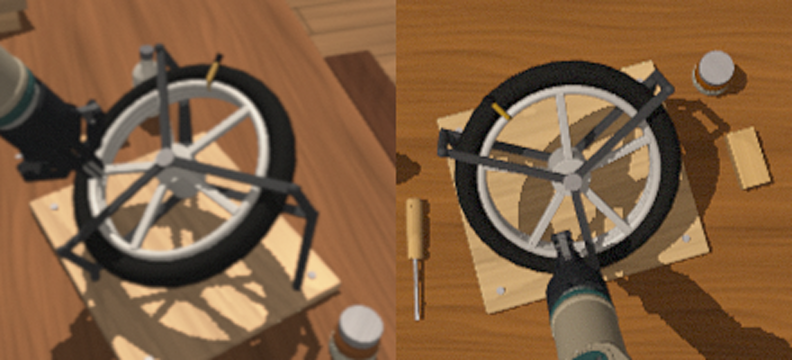

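Run:
```python
from h import *
im=cv2.imread("pics/top3.png");hs=cv2.cvtColor(im,cv2.COLOR_BGR2HSV)
m=cv2.inRange(hs,(18,150,100),(32,255,255));k=np.zeros_like(m);k[160:180,268:292]=1;m*=k
ys,xs=np.where(m>0);p=(xs.mean(),ys.mean());print(len(xs),p,valve("top",p),valve("top",(220+(491-396)/1.8-.5,110+98/1.8-.5)))
```

```text
34 (np.float64(277.20588235294116), np.float64(170.8235294117647)) (np.float64(29.554383221798332), np.float64(138.7512094958451)) (np.float64(28.130395866201653), np.float64(158.8949212045032))
```

The valve is at about 28.5°. For the last push I'll stop the spoke at 108°, with the fingertip at (69,-47).

Request:
move_arm:
  increments:
    - [-0.3,0,2,0,0,0]
    - [-0.3,0,4,0,0,0]
    - [-0.3,0,5.6,0,0,0]
    - [-0.3,0,5.6,0,0,0]
    - [0.2,0.3,5.6,0,0,0]
    - [0.7,0.6,5.6,0,0,0]
    - [1.2,0.9,5.6,0,0,0]
    - [1.7,1.3,5.6,0,0,0]
    - [2.2,1.7,5.6,0,0,0]
    - [2.6,2.1,5.6,0,0,0]
    - [3.0,2.4,5.6,0,0,0]
    - [3.3,2.6,5.6,0,0,0]
    - [3.5,2.8,5.6,0,0,0]
    - [3.5,2.8,5.6,0,0,0]
    - [3.5,2.8,5.6,0,0,0]

```text
clock: 9.7
eef_pos: [548.5, 111.2, 148.1]
tool_rot: [2.618, 0.002, 1.854]
force: [-2.5, -3.4, 1.6]
width: -0.1
```

Run:
```python
from h import *
print(where())
for n in("side","top"): cv2.imwrite(f"pics/{n}4.png",eyes.get_image(n)[:,:,::-1])
im=cv2.imread("pics/top4.png");hs=cv2.cvtColor(im,cv2.COLOR_BGR2HSV)
m=cv2.inRange(hs,(18,150,100),(32,255,255));k=np.zeros_like(m);k[135:180,275:345]=1;m*=k
ys,xs=np.where(m>0);p=(xs.mean(),ys.mean());print(len(xs),p,valve("top",p))
a=cv2.imread("pics/side4.png")[100:300,220:440];b=im[110:310,220:440]
cv2.imwrite("pics/m4.png",cv2.resize(np.hstack([a,b]),None,fx=1.8,fy=1.8,interpolation=cv2.INTER_CUBIC))
```

```text
(array([ 69.6, -43.3,   5.4]), array([-2.5, -3.4,  1.6]), 9.7)
34 (np.float64(302.1764705882353), np.float64(156.97058823529412)) (np.float64(1.184382004612202), np.float64(137.18653229469425))
```

View pics/m4.png

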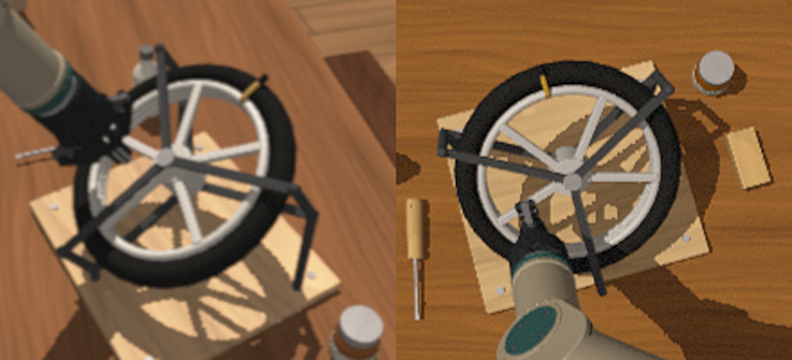

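The valve is at +1.2° and the finger is at rest. I'll back off and withdraw the hand.

Request:
move_arm:
  increments:
    - [-0.4,-0.9,0,0,0,0]
    - [-0.4,-0.9,0,0,0,0]
    - [-0.4,-0.9,-3,0,0,0]
    - [-0.4,-0.9,-6,0,0,0]
    - [-0.4,-0.9,-9,0,0,0]
    - [-0.4,-2,-11,0,0,0]
    - [-0.4,-2,-11,0,0,0]
    - [-0.4,-2,-11,0,0,0]

```text
clock: 10.6
eef_pos: [481.2, 88.6, 233.4]
tool_rot: [2.617, 0.0, 1.857]
force: [0.3, -0.2, -0.4]
width: -0.1
```

Run:
```python
from h import *
print(where())
for n in("side","top"): cv2.imwrite(f"pics/{n}5.png",eyes.get_image(n)[:,:,::-1])
im=cv2.imread("pics/top5.png");hs=cv2.cvtColor(im,cv2.COLOR_BGR2HSV)
m=cv2.inRange(hs,(18,150,100),(32,255,255));k=np.zeros_like(m);k[135:180,275:345]=1;m*=k
ys,xs=np.where(m>0);p=(xs.mean(),ys.mean());print(len(xs),p,valve("top",p))
im=cv2.imread("pics/side5.png");hs=cv2.cvtColor(im,cv2.COLOR_BGR2HSV)
m=cv2.inRange(hs,(18,150,100),(32,255,255));k=np.zeros_like(m);k[130:160,340:380]=1;m*=k
ys,xs=np.where(m>0);p=(xs.mean(),ys.mean());print(len(xs),p,valve("side",p))
a=cv2.imread("pics/side5.png")[100:300,220:440];b=cv2.imread("pics/top5.png")[110:310,220:440]
cv2.imwrite("pics/m5.png",cv2.resize(np.hstack([a,b]),None,fx=1.8,fy=1.8,interpolation=cv2.INTER_CUBIC))
```

```text
(array([ 66.8, -62.1, 114.8]), array([ 0.3, -0.2, -0.4]), 10.6)
33 (np.float64(302.3636363636364), np.float64(157.15151515151516)) (np.float64(1.0574874953444529), np.float64(136.63377081372977))
4 (np.float64(359.5), np.float64(149.5)) (np.float64(1.459756823239211), np.float64(140.13267594992263))
```

View pics/m5.png

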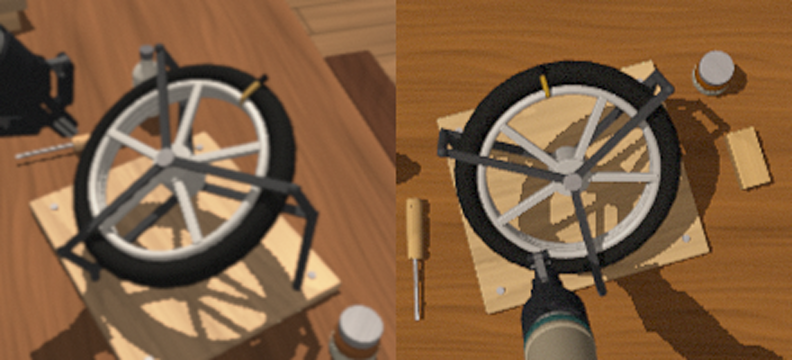

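The valve is opposite the 6 o'clock bar, at about +1° in both views. The hand is clear and the bystanders haven't moved, so I'm handing in.

```bash
python3 -c "
from cell import ctrl
print(ctrl.read_state()['qd'].round(3)); print(ctrl.finish_job())"
```

```text
[-0.002  0.014  0.005  0.002 -0.005 -0.001  0.001]
the job is handed in; nothing more can be done
None
```

The valve stem is at twelve o'clock, and the job was handed in at about 11 s of the 58 s allowed. I turned the wheel clockwise from about 132° with three pushes on the spokes, fingers shut, all between the 6 and 10 o'clock bars. The force readings I took during the pushes were all about 8 N or less.

- **Valve angle:** with the hand away it measured +1.1° in the top view and +1.5° in the side view (limit 7°). The side reading rests on only 4 pixels, but it agrees with the top view. The wheel did not move as the finger withdrew.
- **Hand:** the fingertip is about 115 mm in front of the wheel's mid-plane and touching nothing, with the force reading near zero.
- **Bystanders:** the screwdriver, bottle, offcut and jar look unmoved in the pictures; I did not measure their positions.
- **Disagreement:** on the last push the fingertip stopped about 3 mm further on than planned, which would put the valve about 2° past the top. The pictures don't show that, and 2° would still be within the limit.

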